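# Tamp the stone lumps level in the mould bin

### The job

Two stone lumps sit proud in the embedding mould: take the tamper by its handle and press the fill down until every lump lies flat on the bin's sprung floor, follow the floor down until it comes up firm and lean steadily on the levelled lumps with the tamper at about 15 N for a full second; the stones chip easily, so never press harder than 25 N. Use only the tamper on the stones, not the fingers. Then stand the tamper upright back on its rubber mat, let go, and leave the slide box, dish and jar where they are.

Things in the scene. Friction and masses are not known exactly. Their poses are not given: they have to be found in the camera images.
- bin: Fixed open-topped grey plastic mould bin. Origin: centre of its underside, z up. Inside 76 mm along its x, 164 mm along its y (the long way) and 38 mm deep; the top of its floor plate is 33 mm above the underside, walls 5 mm thick, rim 71 mm above the bench (a thin lip stands out 3 mm round it). Smooth inside; the floor plate is sprung: see floor_mid.
- floor_mid (a point): Centre of the top of the bin's floor plate, z up. The plate rides on light springs: pushed down by some 4 to 8 N it sinks, level, by 1 to 11 mm (how far differs from time to time and cannot be seen) until it comes up firm on a packing below; let go, it springs back up.
- cushion (a joint): How far the cushioned base under the packing is pressed down (m): 0 at rest, 1 mm for each 10 N of push on the lumps; it springs back.
- tamper_grip (a point): Point on the tamper's axis where its handle is to be held, 56 mm above its flat underside, z up along the handle. The tamper: a square plate 62 x 62 x 10 mm (aluminium, faced beneath with 4 mm of rubber) with, on its middle, an upright square wooden post 26 x 26 mm that reaches 84 mm above the underside; sides of plate and post lie along the point's x and y. About 0.18 to 0.29 kg. It stands upright on the mat at the start.
- tamper: The same tamper; origin at the centre of its flat underside, same axes.
- mat: Fixed square black rubber mat 100 x 100 mm, 4 mm thick, the tamper's resting place. Origin: centre of its underside.
- lump0_mid (a point): Centre of a loose grey stone lump, at the start on the floor of the bin. Each lump is 24 mm tall between its flat top and bottom (about 26 mm across), bevelled out to a waist about 36 mm across at half height, and weighs about 48 g. When it lies flat on the floor plate its centre is 12 mm and its top 24 mm above the plate.
- lump1_mid (a point): Centre of another such lump, at the start on the floor of the bin.
- lump2_mid (a point): Centre of another such lump, at the start on the floor of the bin.
- lump3_mid (a point): Centre of another such lump, at the start on the floor of the bin.
- lump4_mid (a point): Centre of another such lump, at the start on the floor of the bin.
- lump5_mid (a point): Centre of another such lump, at the start on the floor of the bin.
- lump6_mid (a point): Centre of another such lump, at the start perched on the bevels of two neighbours, its centre about 14 mm higher than theirs; it stays up under its own weight and wedges down between them, pushing them apart, under a push of some 5 to 20 N.
- lump7_mid (a point): Centre of another such lump, at the start perched on the bevels of two neighbours, its centre about 14 mm higher than theirs; it stays up under its own weight and wedges down between them, pushing them apart, under a push of some 5 to 20 N.
- slide_box: Closed black slide box, 92 x 77 mm, 33 mm tall; stands loose near the work, not part of it. Origin: centre of its underside.
- dish: Closed flat glass dish, 90 mm across, 16 mm tall; stands loose near the work, not part of it. Origin: centre of its underside.
- jar: Amber glass jar with white cap, 52 mm across, 70 mm tall; stands loose near the work, not part of it. Origin: centre of its underside.
There are look-alikes about, which are no part of the job. What is shaped like the part that bears lump1_mid but pink is not meant.

How it is judged:
By the outcome, as a careful person would: the job done as asked, in the order asked, and still so for the second after the job is handed in, with the robot touching nothing.
It also fails if it takes over 72 s, if anything falls off the work surface, if the arm or the gripper's body presses on something with over 40 N, if the wrist force passes 120 N, or if a joint passes its speed limit or range.

### The arm

A 6-joint arm with a two-finger parallel gripper is mounted at the origin on the work surface. World frame = base frame: x ahead of the robot, y to its left, z up, the work surface at z = 0. Lengths are in mm, angles in rad, forces in N, time in s.
With the tool pointing down it reaches from about 350 to 775 mm from the base axis. Payload 7.3 kg.
Tool frame: the origin (TCP) lies at the centre of the arm's flange, where the gripper is bolted on; the fingertips stand 178 mm ahead of it and the grasp point (between the pads) lies 159 mm ahead of it; z points along the fingers, y is the direction in which the jaws open and shut (so a half turn about z gives the same grasp; the last joint's range is limited). The gripper opens to 92 mm and grips with 3 to 60 N. Pads are 19 mm wide; open, the fingers measure 130 mm over their backs; the gripper's body (75 mm by 190 mm) begins 47 mm behind the grasp point.
Start: joints at [1.009, 0.342, 1.524, -0, 1.275, -0.146], TCP at [212.038, 480.279, 404.741] pointing down, gripper open.
Joint ranges: [-2.53, 2.53], [-0.77, 2.02], [0.04, 2.7], [-1, 4.14], [0.28, 2.66], [-3.11, 3.11]. Speed limits (rad/s): [2.57, 2.57, 3.14, 3.14, 3.14, 3.14].

### API

Orientations are given as [roll, pitch, yaw] about the fixed x, y, z axes, in that order (R = Rz(yaw) Ry(pitch) Rx(roll)).
In Python, from plant import status, viewer, ticket gives the robot as it stands.
- The arm moves only by the tool play_rows, never from a script. Its argument "commands" is a list of rows, each an object with "offset": the shift along the tool's x, y, z in m, a list of three; "twist": the turn about the tool's z in degrees. A call has 1 to 5 rows; each row shifts and turns the commanded pose from where the row before left it, along the tool's axes as they then stand; what a row does not reach is not made up. A row lasts 1/10 s, in which the tool goes at most 50 mm and 8.59 degrees, less where a joint would pass 70% of its speed; a pose out of reach is approached as far as the arm can. A call with a gripper value outside its range is refused whole. "jaw" is the closure in counts, from 0 (fully open) to 255 (shut), set as the call begins (left out, the last holds). The fingers move at their own pace and stop on an object; the grip force is fixed at half the most. Time passes only in rows, so rows that do not move let the fingers close. It gives the time, the measured TCP pose, the force and the opening at its end, in the units of the state.
- status.get_obs(): the state, without advancing time (a new reading comes with each control period).
- viewer.capture(name): name is "side" or "top"; returns the picture (480x640x3 uint8, red, green, blue); there is no depth.
- viewer.camera_params(name): a dict with "fov_y" (degrees; the focal length in pixels is half the picture's height over the tangent of half this angle, whatever the lens; pixels are square), "cx", "cy" (the principal point, pixels), "D" ([k1, k2, p1, p2, k3] as OpenCV has them; the pictures are not rectified), "rvec" (rotation vector, rad) and "tvec" (3), from world to camera coordinates, as OpenCV has them. Camera axes: x right, y down, z forward; pixel columns grow to the right and rows downward; lengths in mm; the calibration is good to about 2 mm. A picture is of the moment at which its call begins. camera_params takes no time and is no camera call.
- ticket.close_job(): hands the job in, once; it reports no verdict.
The state is a dict: "time": time; "joint_positions": joint angles; "dq": joint speeds; "tau": joint torques, N m; "tool_pos": TCP position; "tcp_rot": TCP orientation; "contact_force": force on the tool from outside, world axes, zero at the start; "moment": the same for the moment, N m; "grip_width": finger opening in mm.
Only numpy, scipy, OpenCV 4.12 (cv2) and the standard library are available. Lean on these libraries where they do the work, as an engineer would, in place of code of your own. Each camera call takes 0.05 s, during which the arm holds its last target.

## Working session

There is one attempt and no reset: what is moved stays moved. The work goes in short steps, Python scripts to look and compute and a tool call to move; the robot and the scene stay as the last step left them, time stands still between calls to the robot, and variables do not carry over. Pictures are saved under pics/ and viewed, and the job is handed in when it is done.

Besides the shell and the picture viewer there is one more tool, called after "Call:" as a command line: name --argument value ..., lists and objects as JSON in quotes. play_rows: Moves the arm, as the interface text tells. Its arguments: {"type":"object","properties":{"commands":{"type":"array"},"jaw":{"type":"number"}},"required":["commands"]}

```bash
mkdir -p pics; ls; python3 - <<'E'
from plant import status, viewer
import cv2
print(status.get_obs())
for n in("side","top"):
    im=viewer.capture(n); cv2.imwrite(f"pics/{n}0.png",im[:,:,::-1]); print(viewer.camera_params(n))
E
```

```text
pics
{'time': 0.0, 'joint_positions': array([ 1.00902627e+00,  3.42704995e-01,  1.52508453e+00, -1.65606484e-05,
        1.27538534e+00, -1.46004209e-01]), 'dq': array([-0.00188323,  0.00040708, -0.0008926 ,  0.00088451, -0.00117204,
        0.00147992]), 'tau': array([ 2.46312266e-03, -4.31246459e+01, -2.44220459e+01,  7.19482871e-02,
        5.60056453e-02, -1.42883441e-04]), 'tool_pos': array([211.94190388, 480.14691798, 404.03038161]), 'tcp_rot': array([-3.14002497e+00, -2.14522489e-04,  2.72583147e+00]), 'contact_force': array([0.00232828, 0.3258338 , 0.32129592]), 'moment': array([ 0.0011682, -0.0050245, -0.022213 ]), 'grip_width': 91.78413626499339}
{'fov_y': 52.73619998825527, 'cx': 315.2765566317574, 'cy': 233.06783051873248, 'D': array([0.04526436, 0.        , 0.        , 0.        , 0.        ]), 'rvec': array([ 2.14619022, -0.73022517,  0.37745487]), 'tvec': array([-482.16786165,  272.76812203,  612.73589203])}
{'fov_y': 51.76146938269882, 'cx': 315.75698533250534, 'cy': 240.08526161974186, 'D': array([0.04142415, 0.        , 0.        , 0.        , 0.        ]), 'rvec': array([ 2.13687441, -2.15095007,  0.16737445]), 'tvec': array([  2.04954774, 574.86400311, 789.19690626])}
```

View pics/side0.png

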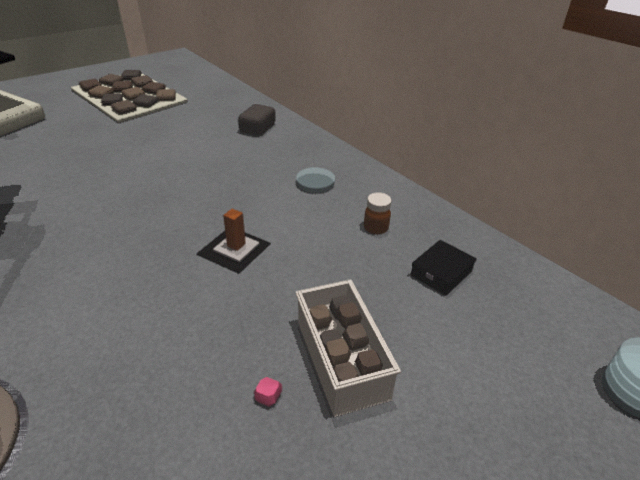

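View pics/top0.png

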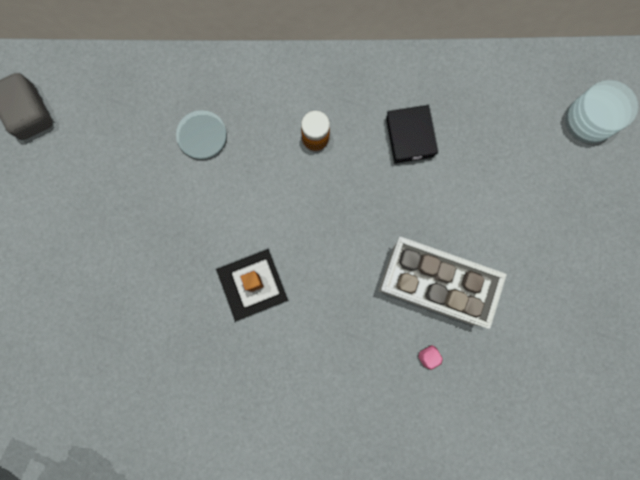

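```bash
cat > h.py <<'E'
import numpy as np, cv2
from plant import status, viewer
def K(p):
    f=240/np.tan(np.radians(p['fov_y']/2)); return np.array([[f,0,p['cx']],[0,f,p['cy']],[0,0,1.]])
def ray(n,uv):
    p=viewer.camera_params(n); R=cv2.Rodrigues(p['rvec'])[0]
    q=cv2.undistortPoints(np.array(uv,float).reshape(-1,1,2),K(p),p['D']).reshape(-1,2)
    d=np.c_[q,np.ones(len(q))]@R; return -R.T@p['tvec'],d
def plane(n,uv,z):
    c,d=ray(n,uv); return c+d*((z-c[2])/d[:,2])[:,None]
def proj(n,X):
    p=viewer.camera_params(n); return cv2.projectPoints(np.array(X,float).reshape(-1,1,3),p['rvec'],p['tvec'],K(p),p['D'])[0].reshape(-1,2)
def crop(im,x0,y0,w,h,s,out):
    cv2.imwrite(out,cv2.resize(im[y0:y0+h,x0:x0+w],None,fx=s,fy=s,interpolation=cv2.INTER_CUBIC))
E
python3 - <<'E'
from h import *
t=cv2.imread('pics/top0.png');s=cv2.imread('pics/side0.png')
crop(t,375,230,135,100,5,'pics/tb.png');crop(s,285,275,120,150,4,'pics/sb.png');crop(t,210,240,85,85,6,'pics/tm.png');crop(s,190,200,90,75,7,'pics/sm.png')
E
```

```text
(no output)
```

View pics/tb.png

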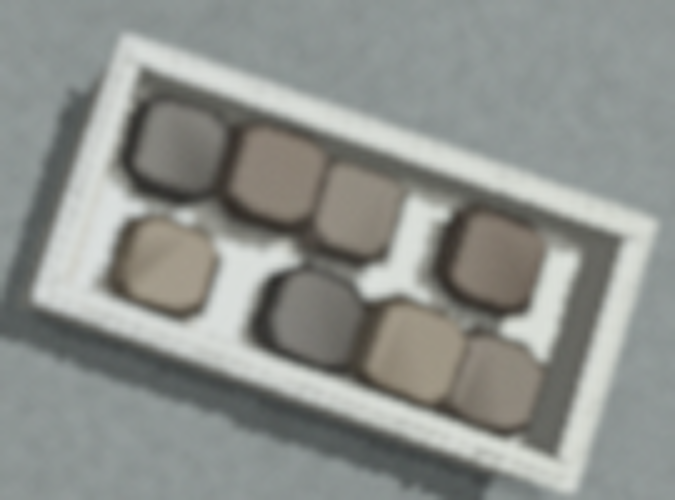

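View pics/sb.png

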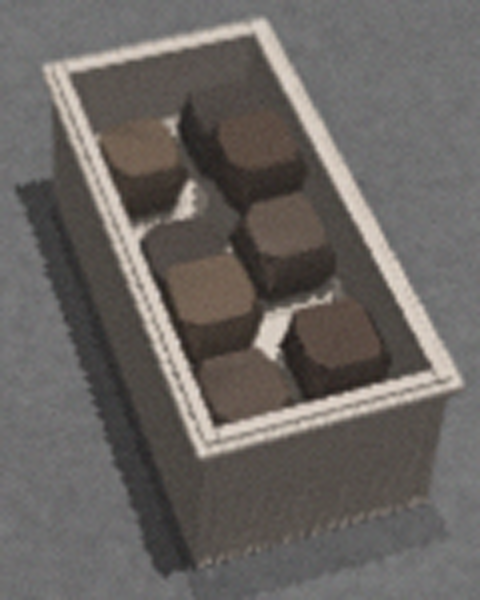

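View pics/tm.png

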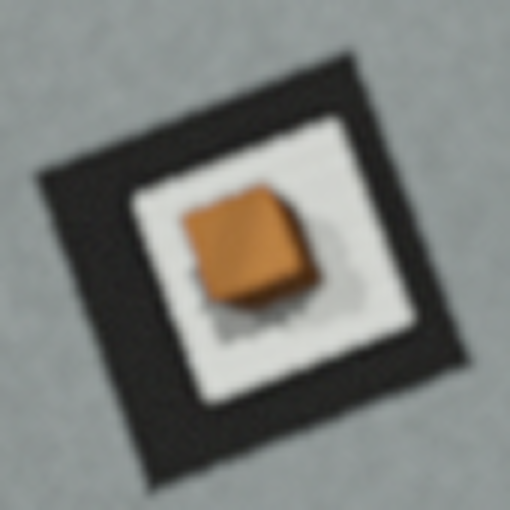

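View pics/sm.png

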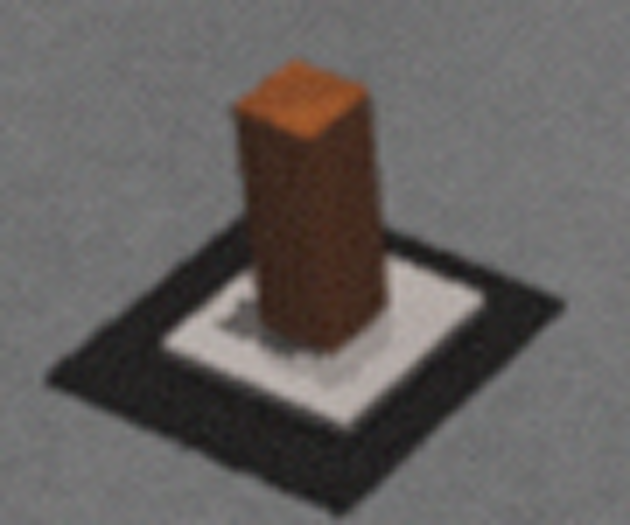

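```bash
cat > m.py <<'E'
from h import *
o=lambda pts,k,x,y:np.array(pts,float)/k+[x,y]-0.4
c=plane('top',o([(125,35),(658,215),(575,490),(35,305)],5,375,230),71)
print('bin',c.round(1),c.mean(0), 'edges',[np.linalg.norm(c[i]-c[i-1]).round(1) for i in range(4)])
c2=plane('side',o([(45,65),(265,20),(462,383),(205,455)],4,285,275),71)
print('bin side',c2.round(1),c2.mean(0))
L=c[1]-c[0]+c[2]-c[3]; L/=np.linalg.norm(L); W=np.array([-L[1],L[0],0]); C=(c.mean(0))
print('yaw of long axis',np.degrees(np.arctan2(L[1],L[0])))
for n,p,z in [('A1',(180,145),57),('A2p',(278,175),71),('A3',(358,210),57),('A4',(497,260),57),('B1',(168,260),57),('B2',(315,315),57),('B3p',(412,352),71),('B4',(497,380),57)]:
    X=plane('top',o([p],5,375,230),z)[0]; print(n,X.round(1),'along',((X-C)@L).round(1),'across',((X-C)@W).round(1))
m=plane('top',o([(38,175),(350,55),(470,362),(152,490)],6,210,240),4);print('mat',m.round(1),m.mean(0))
m2=plane('side',o([(48,380),(240,225),(565,305),(340,515)],7,190,200),4);print('mat side',m2.mean(0))
t=plane('top',o([(132,192),(342,117),(415,322),(207,403)],6,210,240),18);print('plate',t.round(1),t.mean(0),[np.linalg.norm(t[i]-t[i-1]).round(1) for i in range(4)])
for i in range(4): d=t[i]-t[i-1];print(np.degrees(np.arctan2(d[1],d[0])))
p=plane('top',o([(185,215),(265,185),(303,272),(222,303)],6,210,240),88);print('post',p.round(1),p.mean(0))
p=plane('side',o([(237,108),(298,62),(370,92),(305,137)],7,190,200),88);print('post side',p.round(1),p.mean(0))
E
python3 m.py
```

```text
bin [[ 575.6 -138.2   71. ]
 [ 516.  -306.8   71. ]
 [ 429.3 -274.9   71. ]
 [ 488.2 -106.5   71. ]] [ 502.26045357 -206.60032893   71.        ] edges [np.float64(93.0), np.float64(178.7), np.float64(92.4), np.float64(178.3)]
bin side [[ 489.1 -107.3   71. ]
 [ 573.2 -139.5   71. ]
 [ 511.9 -305.8   71. ]
 [ 427.9 -275.6   71. ]] [ 500.50834687 -207.05382685   71.        ]
yaw of long axis -109.37052150546145
A1 [ 541.  -157.6   57. ] along -59.1 across 20.3
A2p [ 529.5 -186.    71. ] along -28.5 across 18.9
A3 [ 519.3 -214.9   57. ] along 2.2 across 18.8
A4 [ 502.7 -259.2   57. ] along 49.5 across 17.9
B1 [ 503.3 -152.3   57. ] along -51.6 across -17.1
B2 [ 485.2 -199.3   57. ] along -1.2 across -18.6
B3p [ 472.7 -226.1   71. ] along 28.2 across -21.5
B4 [ 464.  -256.9   57. ] along 60.2 across -19.4
mat [[531.4 172.7   4. ]
 [566.1  82.4   4. ]
 [476.4  47.    4. ]
 [440.8 137.9   4. ]] [503.67630247 109.98776609   4.        ]
mat side [496.54739668 107.18784987   4.        ]
plate [[525.  143.   18. ]
 [546.2  83.2  18. ]
 [487.4  61.9  18. ]
 [465.  120.6  18. ]] [505.90136799 102.19604204  18.        ] [np.float64(64.0), np.float64(63.4), np.float64(62.5), np.float64(62.8)]
20.469822842857127
-70.5104744378586
-160.11350850164763
110.84188852255964
post [[512.6 117.4  88. ]
 [520.3  96.5  88. ]
 [497.4  86.3  88. ]
 [489.5 107.3  88. ]] [504.94280707 101.89720746  88.        ]
post side [[488.4 109.8  88. ]
 [511.1 118.2  88. ]
 [519.1  95.7  88. ]
 [495.9  88.9  88. ]] [503.63660162 103.14650521  88.        ]
```

```bash
cat > go.py <<'E'
import sys
from h import *
def st():
    o=status.get_obs(); r,p,y=o['tcp_rot']; print('t',round(o['time'],2),'pos',o['tool_pos'].round(1),'rpy',np.degrees([r,p,y]).round(2),'F',o['contact_force'].round(2),'M',o['moment'].round(2),'w',round(o['grip_width'],1)); return o
o=st()
if len(sys.argv)>1:
    x,y,z,yaw=map(float,sys.argv[1:5]); Y=o['tcp_rot'][2]; d=np.array([x,y,z])-o['tool_pos']
    tx=np.array([np.cos(Y),np.sin(Y),0]);ty=np.array([np.sin(Y),-np.cos(Y),0])
    print('offset m',(np.array([d@tx,d@ty,-d[2]])/1000).round(4),'twist',((np.degrees(Y)-yaw+180)%360-180).round(2))
E
python3 go.py 504.3 102.5 300 110.3
```

```text
t 0.1 pos [212.  480.2 404.1] rpy [-1.7992e+02 -1.0000e-02  1.5618e+02] F [-0.11 -0.62 -0.08] M [ 0.01 -0.06  0.  ] w 91.9
offset m [-0.42   -0.2274  0.1041] twist 45.88
```

Call:
play_rows --commands '[{"offset": [-0.035,-0.019,0.005],"twist": 0},{"offset": [-0.035,-0.019,0.005],"twist": 0},{"offset": [-0.035,-0.019,0.005],"twist": 0},{"offset": [-0.035,-0.019,0.005],"twist": 0},{"offset": [-0.035,-0.019,0.005],"twist": 0}]'

```text
time: 0.6
tool_pos: [334.3, 321.3, 379.3]
tcp_rot: [-3.141, -0.0, 2.726]
contact_force: [-0.3, -0.4, -0.0]
grip_width: 91.9
```

Call:
play_rows --commands '[{"offset": [-0.035,-0.019,0.005],"twist": 0},{"offset": [-0.035,-0.019,0.005],"twist": 0},{"offset": [-0.035,-0.019,0.005],"twist": 0},{"offset": [-0.035,-0.019,0.005],"twist": 0},{"offset": [-0.035,-0.019,0.005],"twist": 0}]'

```text
time: 1.1
tool_pos: [456.2, 163.6, 354.3]
tcp_rot: [-3.141, -0.0, 2.726]
contact_force: [-0.3, 0.5, -0.0]
grip_width: 92.0
```

Call:
play_rows --commands '[{"offset": [0,0,0],"twist": 8},{"offset": [0,0,0],"twist": 8},{"offset": [0,0,0],"twist": 8},{"offset": [0,0,0],"twist": 8},{"offset": [0,0,0],"twist": 8}]'

```text
time: 1.6
tool_pos: [455.4, 165.0, 354.4]
tcp_rot: [-3.141, -0.0, 2.022]
contact_force: [0.3, -1.1, 0.2]
grip_width: 91.7
```

```bash
python3 go.py 504.3 102.5 300 110.3
```

```text
t 1.6 pos [455.4 165.  354.4] rpy [-1.7996e+02 -2.0000e-02  1.1584e+02] F [ 0.3  -1.09  0.19] M [-0.06  0.03 -0.05] w 91.7
offset m [-0.0776  0.0168  0.0544] twist 5.54
```

Call:
play_rows --commands '[{"offset": [-0.026,0.0056,0.018],"twist": 0},{"offset": [-0.026,0.0056,0.018],"twist": 0},{"offset": [-0.0256,0.0056,0.018],"twist": 0},{"offset": [0,0,0],"twist": 5.5},{"offset": [0,0,0],"twist": 0}]'

```text
time: 2.1
tool_pos: [504.9, 102.3, 299.7]
tcp_rot: [-3.14, -0.001, 1.929]
contact_force: [0.8, 0.7, 1.3]
grip_width: 92.1
```

```bash
python3 go.py 504.3 102.5 219 110.3; python3 - <<'E'
from h import *
for n in("side","top"):
    im=viewer.capture(n)[:,:,::-1]; cv2.imwrite(f"pics/{n}1.png",im)
a=cv2.imread('pics/side1.png')
crop(a,130,60,240,230,2.5,'pics/side1c.png')
E
```

```text
t 2.1 pos [504.9 102.3 299.7] rpy [-1.7989e+02 -4.0000e-02  1.1054e+02] F [0.83 0.69 1.27] M [-0.03  0.09  0.02] w 92.1
offset m [ 0.0004 -0.0005  0.0807] twist 0.24
```

View pics/side1c.png

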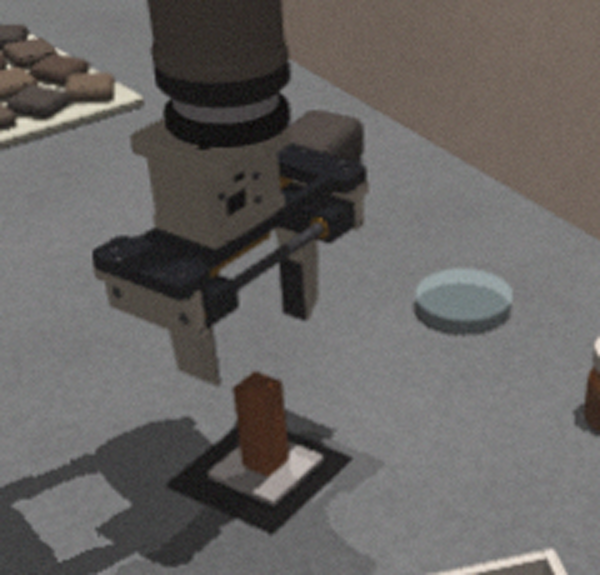

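The side view shows the open fingers on either side of the post, roughly at (195,350) and (300,285), with the post at (260,400). I'll descend and grip.

Call:
play_rows --commands '[{"offset": [0,0,0.03],"twist": 0.2},{"offset": [0,0,0.03],"twist": 0},{"offset": [0,0,0.0207],"twist": 0},{"offset": [0,0,0],"twist": 0},{"offset": [0,0,0],"twist": 0}]'

```text
time: 2.7
tool_pos: [504.9, 103.3, 220.7]
tcp_rot: [3.141, 0.0, 1.93]
contact_force: [-0.6, -0.6, -0.3]
grip_width: 91.8
```

Call:
play_rows --commands '[{"offset": [0,0,0],"twist": 0},{"offset": [0,0,0],"twist": 0},{"offset": [0,0,0],"twist": 0},{"offset": [0,0,0],"twist": 0},{"offset": [0,0,0],"twist": 0}]' --jaw 255

```text
time: 3.2
tool_pos: [504.8, 102.9, 220.3]
tcp_rot: [3.141, 0.0, 1.928]
contact_force: [0.5, 0.7, -0.1]
grip_width: 56.5
```

Call:
play_rows --commands '[{"offset": [0,0,0],"twist": 0},{"offset": [0,0,0],"twist": 0},{"offset": [0,0,0],"twist": 0},{"offset": [0,0,0],"twist": 0},{"offset": [0,0,0],"twist": 0}]'

```text
time: 3.7
tool_pos: [504.9, 102.9, 220.0]
tcp_rot: [3.141, 0.0, 1.928]
contact_force: [1.7, -0.2, -0.0]
grip_width: 26.0
```

```bash
python3 go.py 504.3 102.5 319 110.3
```

```text
t 3.7 pos [504.9 102.9 220. ] rpy [1.7997e+02 1.0000e-02 1.1048e+02] F [ 1.67 -0.24 -0.03] M [-0.01 -0.14  0.02] w 26.0
offset m [-0.0001 -0.0007 -0.099 ] twist 0.18
```

Call:
play_rows --commands '[{"offset": [0,0,0],"twist": 0},{"offset": [0,0,0],"twist": 0},{"offset": [0,0,0],"twist": 0},{"offset": [0,0,-0.01],"twist": 0},{"offset": [0,0,-0.02],"twist": 0}]'

```text
time: 4.2
tool_pos: [503.9, 102.8, 249.3]
tcp_rot: [-3.137, -0.001, 1.928]
contact_force: [-1.5, 0.1, -2.9]
grip_width: 25.9
```

Call:
play_rows --commands '[{"offset": [0,0,-0.03],"twist": 0},{"offset": [0,0,-0.04],"twist": 0},{"offset": [0,0,0],"twist": 8},{"offset": [0,0,0],"twist": 8},{"offset": [0,0,0],"twist": 8}]'

```text
time: 4.7
tool_pos: [504.3, 102.9, 320.8]
tcp_rot: [-3.141, -0.0, 1.504]
contact_force: [0.8, -0.1, -2.2]
grip_width: 26.0
```

Call:
play_rows --commands '[{"offset": [0,0,0],"twist": 8},{"offset": [0,0,0],"twist": 8},{"offset": [0,0,0],"twist": 0},{"offset": [0,0,0],"twist": 0},{"offset": [0,0,0],"twist": 0}]'

```text
time: 5.2
tool_pos: [504.6, 102.9, 320.2]
tcp_rot: [-3.141, 0.0, 1.233]
contact_force: [-0.3, 0.3, -2.7]
grip_width: 25.8
```

```bash
python3 go.py 500 -180 320 70.6;python3 - <<'E'
from h import *
for n in("side","top"):
    im=viewer.capture(n)[:,:,::-1]; cv2.imwrite(f"pics/{n}2.png",im)
a=cv2.imread('pics/side2.png')
crop(a,130,0,240,290,2,'pics/side2c.png')
E
python3 go.py
```

```text
t 5.2 pos [504.6 102.9 320.2] rpy [-179.99    0.     70.64] F [-0.31  0.29 -2.71] M [-0.1   0.11 -0.04] w 25.8
offset m [-2.684e-01  8.940e-02  2.000e-04] twist 0.04
t 5.3 pos [504.7 102.9 320.1] rpy [-179.99   -0.     70.58] F [ 1.29  0.55 -2.58] M [-0.08  0.11 -0.01] w 26.1
```

View pics/side2c.png

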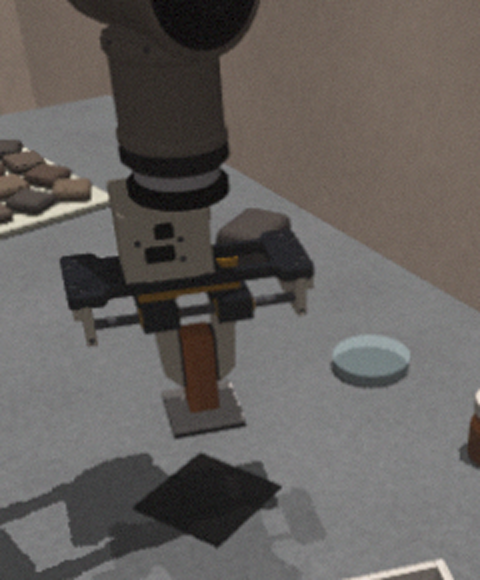

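The tamper is held upright, with its plate at (205,410) clear of the mat. Its weight reads about 2.65 N. Next I'll carry it to the bin.

```bash
python3 go.py 513.5 -181.4 320 70.6
```

```text
t 5.3 pos [504.7 102.9 320.1] rpy [-179.99   -0.     70.58] F [ 1.29  0.55 -2.58] M [-0.08  0.11 -0.01] w 26.1
offset m [-2.652e-01  1.028e-01  1.000e-04] twist -0.02
```

Call:
play_rows --commands '[{"offset": [-0.033,0.013,0],"twist": 0},{"offset": [-0.033,0.013,0],"twist": 0},{"offset": [-0.033,0.013,0],"twist": 0},{"offset": [-0.033,0.013,0],"twist": 0},{"offset": [-0.033,0.013,0],"twist": 0}]'

```text
time: 5.8
tool_pos: [510.8, -75.7, 320.1]
tcp_rot: [3.142, -0.0, 1.231]
contact_force: [0.8, 0.5, -3.4]
grip_width: 25.7
```

Call:
play_rows --commands '[{"offset": [-0.033,0.013,0],"twist": 0},{"offset": [-0.033,0.013,0],"twist": 0},{"offset": [-0.0342,0.0118,0],"twist": 0},{"offset": [0,0,0],"twist": 0},{"offset": [0,0,0],"twist": 0}]'

```text
time: 6.3
tool_pos: [512.8, -182.1, 319.7]
tcp_rot: [-3.141, -0.001, 1.229]
contact_force: [0.6, 0.7, -2.2]
grip_width: 25.7
```

```bash
python3 go.py 513.5 -181.4 296 70.6
```

```text
t 6.3 pos [ 512.8 -182.1  319.7] rpy [-1.7996e+02 -3.0000e-02  7.0410e+01] F [ 0.64  0.72 -2.22] M [-0.1   0.08 -0.  ] w 25.7
offset m [0.0009 0.0004 0.0237] twist -0.19
```

Call:
play_rows --commands '[{"offset": [0.0009,0.0004,0.01],"twist": -0.2},{"offset": [0,0,0.01],"twist": 0},{"offset": [0,0,0.003],"twist": 0},{"offset": [0,0,0],"twist": 0},{"offset": [0,0,0],"twist": 0}]'

```text
time: 6.8
tool_pos: [513.9, -180.4, 297.0]
tcp_rot: [-3.142, -0.0, 1.234]
contact_force: [0.6, 0.5, -1.4]
grip_width: 25.7
```

```bash
python3 go.py 513.5 -181.4 286 70.6;python3 - <<'E'
from h import *
for n in("side","top"):
    im=viewer.capture(n)[:,:,::-1]; cv2.imwrite(f"pics/{n}3.png",im)
crop(cv2.imread('pics/side3.png'),250,200,200,220,2.7,'pics/side3c.png')
crop(cv2.imread('pics/top3.png'),340,160,200,200,2.7,'pics/top3c.png')
E
```

```text
t 6.8 pos [ 513.9 -180.4  297. ] rpy [-1.800e+02 -1.000e-02  7.072e+01] F [ 0.57  0.51 -1.44] M [-0.09  0.07  0.01] w 25.7
offset m [-0.0011 -0.      0.011 ] twist 0.12
```

View pics/side3c.png

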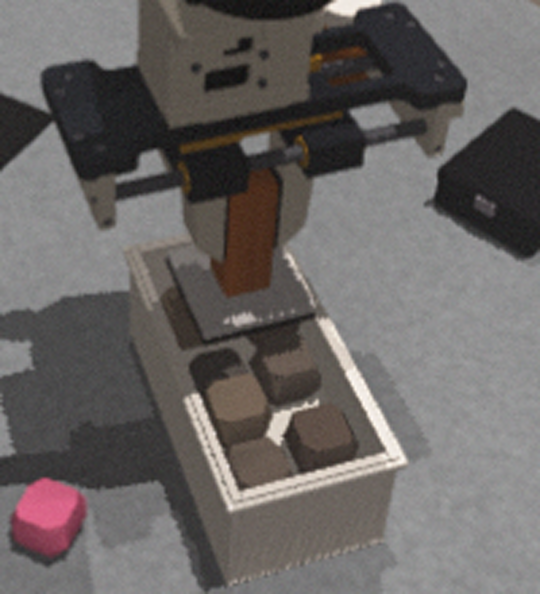

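View pics/top3c.png

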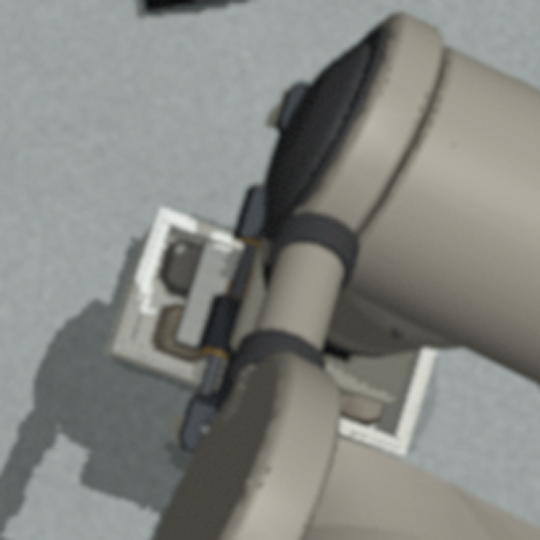

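```bash
python3 - <<'E'
from h import *
C=np.array([501.4,-206.8,0]);a=np.radians(-109.4);L=np.array([np.cos(a),np.sin(a),0]);W=np.array([-L[1],L[0],0])
for z in (81,91):
  X=plane('side',np.array([(210,340),(325,312),(165,250)])/2.7+[250,200]-.3,z)
  print(z,((X-C)@L).round(1),((X-C)@W).round(1))
# inner rim edges in side3c on right wall and left wall, bottom wall
X=plane('side',np.array([(395,458),(325,325),(243,500),(190,400)])/2.7+[250,200]-.3,71);print(((X-C)@L).round(1),((X-C)@W).round(1))
E
```

```text
81 [ -1.8  -1.3 -70.5] [-25.1  39.5 -27. ]
91 [  6.3   6.7 -61.2] [-28.4  35.1 -30.2]
[86.9 -0.9 86.2 23.9] [ 38.4  40.3 -40.1 -44.8]
```

Call:
play_rows --commands '[{"offset": [-0.001,-0.001,0.004],"twist": 0},{"offset": [0,0,0.003],"twist": 0},{"offset": [0,0,0.001],"twist": 0},{"offset": [0,0,0.001],"twist": 0},{"offset": [0,0,0],"twist": 0}]'

```text
time: 7.4
tool_pos: [512.4, -181.3, 287.9]
tcp_rot: [-3.141, -0.0, 1.233]
contact_force: [-0.6, -0.8, -2.0]
grip_width: 26.1
```

Call:
play_rows --commands '[{"offset": [0,0,0.0007],"twist": 0},{"offset": [0,0,0.0007],"twist": 0},{"offset": [0,0,0.0007],"twist": 0}]'

```text
time: 7.7
tool_pos: [512.5, -181.3, 286.1]
tcp_rot: [3.141, -0.0, 1.234]
contact_force: [0.4, -0.5, -0.6]
grip_width: 25.6
```

Call:
play_rows --commands '[{"offset": [0,0,0.0006],"twist": 0},{"offset": [0,0,0.0006],"twist": 0}]'

```text
time: 7.9
tool_pos: [512.5, -181.3, 284.8]
tcp_rot: [3.141, -0.0, 1.234]
contact_force: [0.5, -0.2, -1.5]
grip_width: 25.6
```

Call:
play_rows --commands '[{"offset": [0,0,0.0006],"twist": 0},{"offset": [0,0,0.0006],"twist": 0}]'

```text
time: 8.1
tool_pos: [512.5, -181.3, 283.5]
tcp_rot: [3.141, -0.0, 1.234]
contact_force: [0.1, -0.1, -2.2]
grip_width: 26.0
```

Call:
play_rows --commands '[{"offset": [0,0,0.0006],"twist": 0},{"offset": [0,0,0.0006],"twist": 0}]'

```text
time: 8.3
tool_pos: [512.5, -181.3, 282.3]
tcp_rot: [-3.142, -0.0, 1.234]
contact_force: [-0.3, 0.3, -1.3]
grip_width: 25.8
```

Call:
play_rows --commands '[{"offset": [0,0,0.0006],"twist": 0},{"offset": [0,0,0.0006],"twist": 0}]'

```text
time: 8.5
tool_pos: [512.5, -181.3, 281.0]
tcp_rot: [-3.142, -0.0, 1.234]
contact_force: [-0.3, 0.3, -0.6]
grip_width: 25.7
```

Call:
play_rows --commands '[{"offset": [0,0,0.0006],"twist": 0},{"offset": [0,0,0.0006],"twist": 0}]'

```text
time: 8.7
tool_pos: [512.5, -181.3, 279.8]
tcp_rot: [-3.142, -0.0, 1.234]
contact_force: [-0.4, -0.5, -0.8]
grip_width: 25.9
```

Call:
play_rows --commands '[{"offset": [0,0,0.0005],"twist": 0},{"offset": [0,0,0.0005],"twist": 0}]'

```text
time: 8.9
tool_pos: [512.4, -181.3, 278.8]
tcp_rot: [-3.142, -0.0, 1.234]
contact_force: [0.3, -0.2, -0.4]
grip_width: 25.6
```

```bash
python3 go.py 513.5 -181.4 286 70.6;python3 - <<'E'
from h import *
crop(viewer.capture('side')[:,:,::-1],250,200,200,220,2.7,'pics/side4c.png')
E
```

```text
t 8.9 pos [ 512.4 -181.3  278.8] rpy [-180.     -0.     70.68] F [ 0.33 -0.24 -0.39] M [-0.12  0.06 -0.02] w 25.6
offset m [ 0.0003  0.001  -0.0072] twist 0.08
```

View pics/side4c.png

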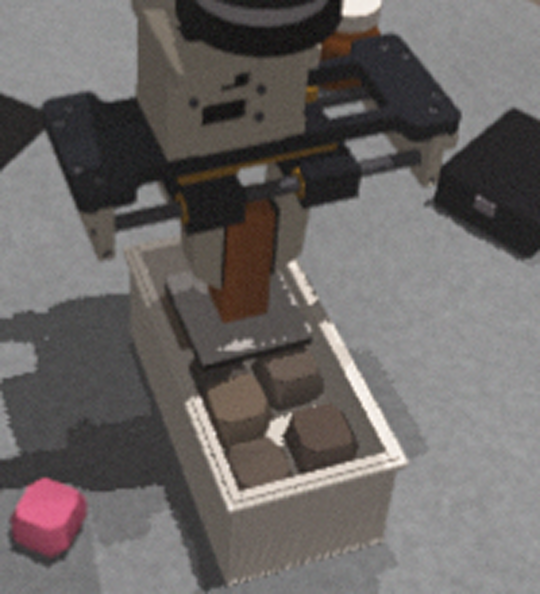

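Call:
play_rows --commands '[{"offset": [0,0,0.0005],"twist": 0},{"offset": [0,0,0.0005],"twist": 0}]'

```text
time: 9.15
tool_pos: [512.5, -181.3, 277.9]
tcp_rot: [3.142, -0.0, 1.233]
contact_force: [-0.5, -0.2, -2.1]
grip_width: 26.2
```

Call:
play_rows --commands '[{"offset": [0,0,0.0005],"twist": 0},{"offset": [0,0,0.0005],"twist": 0}]'

```text
time: 9.35
tool_pos: [512.5, -181.3, 276.9]
tcp_rot: [3.142, -0.0, 1.234]
contact_force: [-0.1, -0.1, -0.8]
grip_width: 25.8
```

Call:
play_rows --commands '[{"offset": [0,0,0.0005],"twist": 0},{"offset": [0,0,0.0005],"twist": 0}]'

```text
time: 9.55
tool_pos: [512.5, -181.3, 275.9]
tcp_rot: [3.142, -0.0, 1.234]
contact_force: [-0.4, 1.1, -1.7]
grip_width: 25.7
```

Call:
play_rows --commands '[{"offset": [0,0,0.0005],"twist": 0},{"offset": [0,0,0.0005],"twist": 0}]'

```text
time: 9.75
tool_pos: [512.5, -181.3, 274.9]
tcp_rot: [3.142, -0.0, 1.234]
contact_force: [0.1, 0.0, -0.6]
grip_width: 25.8
```

Call:
play_rows --commands '[{"offset": [0,0,0.0005],"twist": 0},{"offset": [0,0,0.0005],"twist": 0}]'

```text
time: 9.95
tool_pos: [512.5, -181.3, 273.9]
tcp_rot: [3.142, -0.0, 1.234]
contact_force: [0.1, 0.3, -1.8]
grip_width: 26.1
```

Call:
play_rows --commands '[{"offset": [0,0,0.0005],"twist": 0},{"offset": [0,0,0.0005],"twist": 0}]'

```text
time: 10.15
tool_pos: [512.4, -181.4, 272.9]
tcp_rot: [3.141, 0.0, 1.234]
contact_force: [-0.6, -0.4, -0.3]
grip_width: 25.8
```

Call:
play_rows --commands '[{"offset": [0,0,0.0005],"twist": 0},{"offset": [0,0,0.0005],"twist": 0}]'

```text
time: 10.35
tool_pos: [512.5, -181.4, 272.2]
tcp_rot: [3.141, 0.0, 1.234]
contact_force: [-1.0, 0.1, 2.9]
grip_width: 25.5
```

Call:
play_rows --commands '[{"offset": [0,0,0.0005],"twist": 0},{"offset": [0,0,0.0005],"twist": 0}]'

```text
time: 10.55
tool_pos: [512.5, -181.4, 271.1]
tcp_rot: [3.141, 0.0, 1.234]
contact_force: [0.4, -0.1, 2.5]
grip_width: 25.5
```

```bash
python3 go.py;python3 - <<'E'
from h import *
crop(viewer.capture('side')[:,:,::-1],270,230,140,170,3.5,'pics/side5c.png')
E
```

```text
t 10.55 pos [ 512.5 -181.4  271.1] rpy [179.98   0.    70.68] F [ 0.37 -0.06  2.51] M [-0.19  0.37 -0.01] w 25.5
```

View pics/side5c.png

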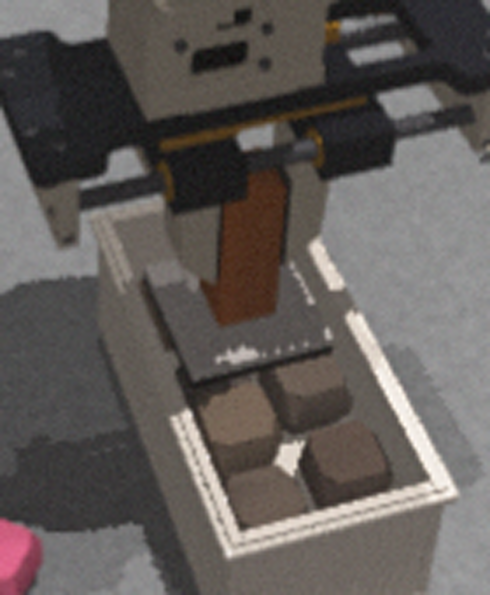

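```bash
python3 - <<'E'
from h import *
t=np.array([512.5,-181.4,0]);a=np.radians(-109.4);L=np.array([np.cos(a),np.sin(a),0]);W=np.array([-L[1],L[0],0])
for z in (55,65,75,139):
  h=31 if z<100 else 13
  print(z,((proj('side',[t+sl*h*L+sw*h*W+[0,0,z] for sl,sw in((1,1),(1,-1),(-1,-1))])-[270,230]+.3)*3.5).round(0).tolist())
C=np.array([501.4,-206.8,0])
for p,zs in (((305,368),(57,65,71)),((238,408),(57,65,71)),((345,445),(57,)),((265,488),(57,))):
  for z in zs:
    X=plane('side',[np.array(p)/3.5+[270,230]-.3],z)[0]; print(p,z,((X-C)@L).round(1),((X-C)@W).round(1))
E
```

```text
55 [[336.0, 354.0], [195.0, 390.0], [147.0, 281.0]]
65 [[338.0, 338.0], [196.0, 374.0], [148.0, 265.0]]
75 [[340.0, 321.0], [197.0, 358.0], [148.0, 249.0]]
139 [[293.0, 188.0], [230.0, 202.0], [207.0, 158.0]]
(305, 368) 57 7.9 17.1
(305, 368) 65 13.9 14.0
(305, 368) 71 18.4 11.6
(238, 408) 57 18.5 -16.4
(238, 408) 65 24.4 -19.0
(238, 408) 71 28.8 -21.0
(345, 445) 57 48.2 17.2
(265, 488) 57 57.2 -20.0
```

Call:
play_rows --commands '[{"offset": [0,0,0.0005],"twist": 0},{"offset": [0,0,0.0005],"twist": 0}]'

```text
time: 10.8
tool_pos: [512.5, -181.4, 270.0]
tcp_rot: [3.141, 0.0, 1.234]
contact_force: [-0.5, 0.1, 3.0]
grip_width: 26.0
```

Call:
play_rows --commands '[{"offset": [0,0,0.0005],"twist": 0},{"offset": [0,0,0.0005],"twist": 0}]'

```text
time: 11.0
tool_pos: [512.5, -181.4, 269.0]
tcp_rot: [3.141, 0.0, 1.234]
contact_force: [-1.3, -0.1, 4.4]
grip_width: 25.5
```

Call:
play_rows --commands '[{"offset": [0,0,0.0005],"twist": 0},{"offset": [0,0,0.0005],"twist": 0}]'

```text
time: 11.2
tool_pos: [512.5, -181.4, 267.9]
tcp_rot: [3.141, 0.0, 1.234]
contact_force: [-1.0, -0.6, 4.4]
grip_width: 25.7
```

Call:
play_rows --commands '[{"offset": [0,0,0.0005],"twist": 0},{"offset": [0,0,0.0005],"twist": 0}]'

```text
time: 11.4
tool_pos: [512.5, -181.4, 266.9]
tcp_rot: [3.141, 0.0, 1.234]
contact_force: [-1.7, -0.5, 4.0]
grip_width: 25.7
```

Call:
play_rows --commands '[{"offset": [0,0,0.0005],"twist": 0},{"offset": [0,0,0.0005],"twist": 0}]'

```text
time: 11.6
tool_pos: [512.5, -181.4, 266.0]
tcp_rot: [3.141, -0.0, 1.234]
contact_force: [-0.8, -1.0, 5.1]
grip_width: 25.7
```

Call:
play_rows --commands '[{"offset": [0,0,0.0005],"twist": 0},{"offset": [0,0,0.0005],"twist": 0}]'

```text
time: 11.8
tool_pos: [512.5, -181.3, 264.9]
tcp_rot: [3.141, -0.0, 1.234]
contact_force: [-0.8, -1.0, 5.2]
grip_width: 26.1
```

Call:
play_rows --commands '[{"offset": [0,0,0.0005],"twist": 0},{"offset": [0,0,0.0005],"twist": 0}]'

```text
time: 12.0
tool_pos: [512.5, -181.4, 264.2]
tcp_rot: [3.141, -0.0, 1.234]
contact_force: [-2.6, -0.0, 9.1]
grip_width: 25.8
```

Call:
play_rows --commands '[{"offset": [0,0,0.0005],"twist": 0},{"offset": [0,0,0.0005],"twist": 0}]'

```text
time: 12.2
tool_pos: [512.5, -181.3, 263.7]
tcp_rot: [3.141, 0.0, 1.234]
contact_force: [-2.3, 0.1, 12.6]
grip_width: 25.5
```

Call:
play_rows --commands '[{"offset": [0,0,-0.002],"twist": 0},{"offset": [0,0,-0.005],"twist": 0},{"offset": [0,0,-0.009],"twist": 0},{"offset": [0,0,-0.012],"twist": 0},{"offset": [0,0,-0.007],"twist": 0}]'

```text
time: 12.7
tool_pos: [512.6, -181.2, 299.0]
tcp_rot: [3.141, -0.0, 1.234]
contact_force: [0.0, -0.5, -3.3]
grip_width: 25.8
```

```bash
python3 go.py 490.2 -232.5 298 70.6; python3 - <<'E'
from h import *
crop(viewer.capture('side')[:,:,::-1],270,230,140,170,3.5,'pics/side6c.png')
E
```

```text
t 12.7 pos [ 512.6 -181.2  299. ] rpy [ 1.7997e+02 -2.0000e-02  7.0680e+01] F [ 0.04 -0.54 -3.33] M [-0.09  0.11  0.01] w 25.8
offset m [-0.0558 -0.0042  0.001 ] twist 0.08
```

View pics/side6c.png

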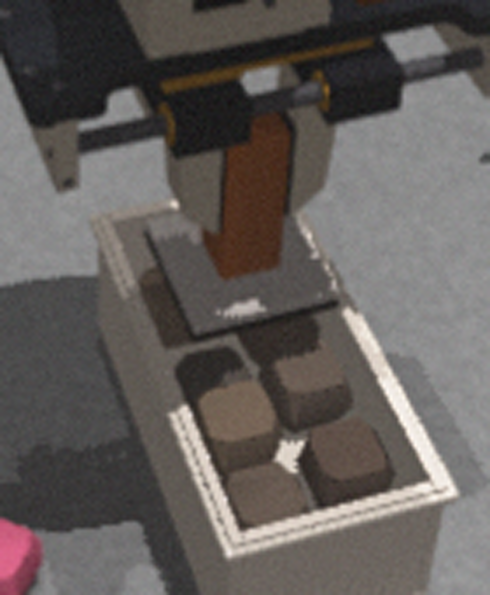

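The image shows the first perched lump now down beside its neighbour, around (280,335). I'll move on to the second one.

Call:
play_rows --commands '[{"offset": [-0.028,-0.002,0],"twist": 0},{"offset": [-0.028,-0.002,0],"twist": 0},{"offset": [0,0,0.004],"twist": 0},{"offset": [0,0,0.004],"twist": 0},{"offset": [0,0,0],"twist": 0}]'

```text
time: 13.25
tool_pos: [490.1, -232.2, 289.1]
tcp_rot: [-3.14, -0.001, 1.234]
contact_force: [1.0, -0.0, -3.2]
grip_width: 26.1
```

```bash
python3 go.py 490.2 -232.5 290 70.6; python3 - <<'E'
from h import *
crop(viewer.capture('side')[:,:,::-1],270,230,140,170,3.5,'pics/side7c.png')
E
```

```text
t 13.25 pos [ 490.1 -232.2  289.1] rpy [-1.799e+02 -5.000e-02  7.069e+01] F [ 0.96 -0.03 -3.24] M [-0.08  0.05  0.03] w 26.1
offset m [-0.0002  0.0002 -0.0009] twist 0.09
```

View pics/side7c.png

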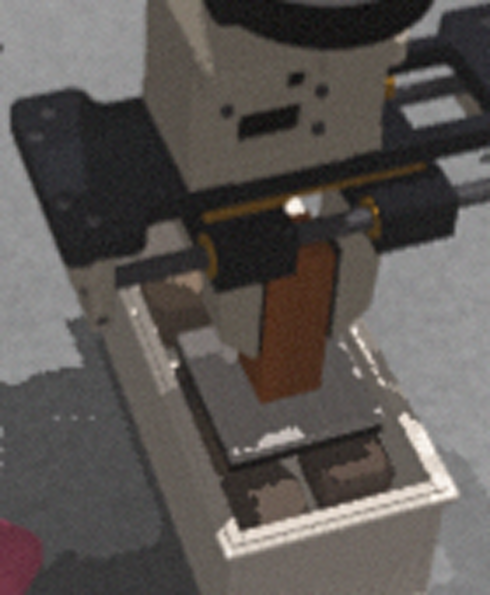

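The plate sits inside the bin outline, with corners at (232,462) and (380,425). I'll press down in small steps.

Call:
play_rows --commands '[{"offset": [0,0,0.001],"twist": 0},{"offset": [0,0,0.001],"twist": 0}]'

```text
time: 13.5
tool_pos: [490.4, -232.3, 287.9]
tcp_rot: [3.141, -0.0, 1.234]
contact_force: [0.1, 0.1, -3.2]
grip_width: 26.1
```

Call:
play_rows --commands '[{"offset": [0,0,0.0007],"twist": 0},{"offset": [0,0,0.0007],"twist": 0}]'

```text
time: 13.7
tool_pos: [490.3, -232.7, 286.6]
tcp_rot: [3.141, -0.0, 1.234]
contact_force: [0.8, -0.2, -1.5]
grip_width: 25.7
```

Call:
play_rows --commands '[{"offset": [0,0,0.0007],"twist": 0},{"offset": [0,0,0.0007],"twist": 0}]'

```text
time: 13.9
tool_pos: [490.2, -232.9, 285.2]
tcp_rot: [3.141, 0.0, 1.234]
contact_force: [0.1, 0.0, -2.3]
grip_width: 26.1
```

Call:
play_rows --commands '[{"offset": [0,0,0.0007],"twist": 0},{"offset": [0,0,0.0007],"twist": 0}]'

```text
time: 14.1
tool_pos: [490.2, -232.9, 283.8]
tcp_rot: [3.141, 0.0, 1.233]
contact_force: [0.9, -0.7, -1.0]
grip_width: 26.1
```

Call:
play_rows --commands '[{"offset": [0,0,0.0007],"twist": 0},{"offset": [0,0,0.0007],"twist": 0}]'

```text
time: 14.3
tool_pos: [490.2, -232.9, 282.3]
tcp_rot: [3.141, -0.0, 1.233]
contact_force: [0.9, -0.4, -1.4]
grip_width: 25.6
```

Call:
play_rows --commands '[{"offset": [0,0,0.0006],"twist": 0},{"offset": [0,0,0.0006],"twist": 0}]'

```text
time: 14.5
tool_pos: [490.2, -232.9, 281.1]
tcp_rot: [3.141, -0.0, 1.234]
contact_force: [1.6, -1.1, -1.4]
grip_width: 25.9
```

Call:
play_rows --commands '[{"offset": [0,0,0.0006],"twist": 0},{"offset": [0,0,0.0006],"twist": 0}]'

```text
time: 14.7
tool_pos: [490.2, -232.9, 279.9]
tcp_rot: [3.142, -0.0, 1.234]
contact_force: [0.4, -0.4, -1.0]
grip_width: 26.0
```

Call:
play_rows --commands '[{"offset": [0,0,0.0006],"twist": 0},{"offset": [0,0,0.0006],"twist": 0}]'

```text
time: 14.9
tool_pos: [490.1, -232.8, 278.7]
tcp_rot: [3.142, -0.0, 1.234]
contact_force: [0.2, -0.4, -0.9]
grip_width: 26.2
```

Call:
play_rows --commands '[{"offset": [0,0,0.0006],"twist": 0},{"offset": [0,0,0.0006],"twist": 0}]'

```text
time: 15.1
tool_pos: [490.2, -232.7, 277.5]
tcp_rot: [3.142, -0.0, 1.233]
contact_force: [1.2, 1.4, 1.6]
grip_width: 26.0
```

Call:
play_rows --commands '[{"offset": [0,0,0.0006],"twist": 0},{"offset": [0,0,0.0006],"twist": 0}]'

```text
time: 15.3
tool_pos: [490.2, -232.7, 276.4]
tcp_rot: [3.141, -0.0, 1.233]
contact_force: [1.0, 2.6, 1.4]
grip_width: 26.1
```

Call:
play_rows --commands '[{"offset": [0,0,0.0006],"twist": 0},{"offset": [0,0,0.0006],"twist": 0}]'

```text
time: 15.5
tool_pos: [490.2, -232.7, 275.1]
tcp_rot: [-3.141, -0.0, 1.234]
contact_force: [1.6, 1.2, 1.2]
grip_width: 26.2
```

Call:
play_rows --commands '[{"offset": [0,0,0.0005],"twist": 0},{"offset": [0,0,0.0005],"twist": 0}]'

```text
time: 15.7
tool_pos: [490.1, -232.8, 274.0]
tcp_rot: [-3.142, -0.0, 1.233]
contact_force: [1.3, 2.0, 0.6]
grip_width: 25.9
```

Call:
play_rows --commands '[{"offset": [0,0,0.0005],"twist": 0},{"offset": [0,0,0.0005],"twist": 0}]'

```text
time: 15.9
tool_pos: [490.1, -232.9, 273.0]
tcp_rot: [-3.141, -0.0, 1.234]
contact_force: [0.4, 2.2, 1.1]
grip_width: 26.0
```

Call:
play_rows --commands '[{"offset": [0,0,0.0005],"twist": 0},{"offset": [0,0,0.0005],"twist": 0}]'

```text
time: 16.1
tool_pos: [490.1, -232.8, 272.2]
tcp_rot: [3.142, -0.0, 1.234]
contact_force: [0.8, 2.5, 2.6]
grip_width: 25.9
```

Call:
play_rows --commands '[{"offset": [0,0,0.0005],"twist": 0},{"offset": [0,0,0.0005],"twist": 0}]'

```text
time: 16.3
tool_pos: [490.1, -232.9, 271.2]
tcp_rot: [3.142, -0.0, 1.233]
contact_force: [0.5, 2.3, 2.8]
grip_width: 26.1
```

Call:
play_rows --commands '[{"offset": [0,0,0.0005],"twist": 0},{"offset": [0,0,0.0005],"twist": 0}]'

```text
time: 16.5
tool_pos: [490.2, -232.9, 270.1]
tcp_rot: [3.142, -0.0, 1.234]
contact_force: [1.2, 2.6, 3.7]
grip_width: 25.8
```

Call:
play_rows --commands '[{"offset": [0,0,0.0005],"twist": 0},{"offset": [0,0,0.0005],"twist": 0}]'

```text
time: 16.7
tool_pos: [490.1, -232.9, 269.1]
tcp_rot: [3.142, -0.0, 1.234]
contact_force: [-0.2, 1.3, 4.8]
grip_width: 25.7
```

Call:
play_rows --commands '[{"offset": [0,0,0.0005],"twist": 0},{"offset": [0,0,0.0005],"twist": 0}]'

```text
time: 16.9
tool_pos: [490.1, -232.9, 268.1]
tcp_rot: [3.142, -0.0, 1.234]
contact_force: [-0.2, 1.8, 5.5]
grip_width: 25.8
```

Call:
play_rows --commands '[{"offset": [0,0,0.0005],"twist": 0},{"offset": [0,0,0.0005],"twist": 0}]'

```text
time: 17.1
tool_pos: [490.1, -232.9, 267.1]
tcp_rot: [3.142, -0.0, 1.234]
contact_force: [1.1, 1.9, 4.4]
grip_width: 25.8
```

Call:
play_rows --commands '[{"offset": [0,0,0.0005],"twist": 0},{"offset": [0,0,0.0005],"twist": 0}]'

```text
time: 17.3
tool_pos: [490.2, -232.9, 266.1]
tcp_rot: [3.142, -0.0, 1.234]
contact_force: [0.3, 2.1, 4.8]
grip_width: 26.0
```

Call:
play_rows --commands '[{"offset": [0,0,0.0005],"twist": 0},{"offset": [0,0,0.0005],"twist": 0}]'

```text
time: 17.5
tool_pos: [490.1, -232.9, 265.1]
tcp_rot: [3.142, -0.0, 1.234]
contact_force: [0.3, 1.8, 4.8]
grip_width: 26.1
```

Call:
play_rows --commands '[{"offset": [0,0,0.0005],"twist": 0},{"offset": [0,0,0.0003],"twist": 0}]'

```text
time: 17.7
tool_pos: [490.2, -232.9, 264.4]
tcp_rot: [3.141, -0.0, 1.234]
contact_force: [-1.0, 2.7, 6.8]
grip_width: 25.8
```

Call:
play_rows --commands '[{"offset": [0,0,0.0005],"twist": 0},{"offset": [0,0,0.0003],"twist": 0}]'

```text
time: 17.9
tool_pos: [490.1, -232.9, 264.0]
tcp_rot: [3.141, 0.0, 1.234]
contact_force: [-1.2, 2.4, 10.2]
grip_width: 26.1
```

Call:
play_rows --commands '[{"offset": [0,0,0.0003],"twist": 0},{"offset": [0,0,0],"twist": 0}]'

```text
time: 18.1
tool_pos: [490.1, -232.8, 263.9]
tcp_rot: [3.141, 0.0, 1.234]
contact_force: [-2.3, 1.8, 10.6]
grip_width: 25.7
```

Call:
play_rows --commands '[{"offset": [0,0,-0.002],"twist": 0},{"offset": [0,0,-0.005],"twist": 0},{"offset": [0,0,-0.009],"twist": 0},{"offset": [0,0,-0.012],"twist": 0},{"offset": [0,0,-0.012],"twist": 0}]'

```text
time: 18.6
tool_pos: [490.1, -233.0, 304.0]
tcp_rot: [-3.141, 0.0, 1.233]
contact_force: [-0.2, -0.6, -2.4]
grip_width: 26.1
```

Call:
play_rows --commands '[{"offset": [0.04,0,-0.01],"twist": 0},{"offset": [0.045,0,0],"twist": 0},{"offset": [0.045,0,0],"twist": 0},{"offset": [0.045,0,0],"twist": 0},{"offset": [0,0,0],"twist": 0}]'

```text
time: 19.1
tool_pos: [549.1, -63.1, 314.1]
tcp_rot: [3.141, -0.002, 1.239]
contact_force: [0.2, -0.6, -1.6]
grip_width: 25.6
```

```bash
python3 go.py 501.4 -206.8 320 70.6; python3 - <<'E'
from h import *
crop(viewer.capture('side')[:,:,::-1],270,230,140,170,3.5,'pics/side8c.png')
crop(viewer.capture('top')[:,:,::-1],375,230,135,100,5,'pics/top8c.png')
E
```

```text
t 19.1 pos [549.1 -63.1 314.1] rpy [ 1.7994e+02 -1.0000e-01  7.0980e+01] F [ 0.17 -0.64 -1.61] M [-0.1   0.07 -0.01] w 25.6
offset m [-0.1514  0.0017 -0.0059] twist 0.38
```

View pics/side8c.png

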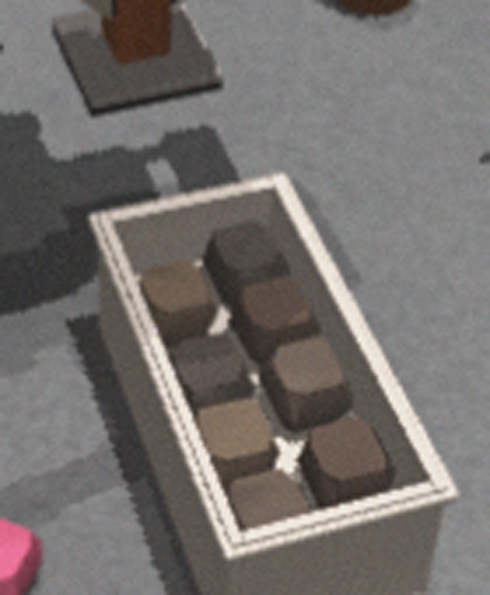

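View pics/top8c.png

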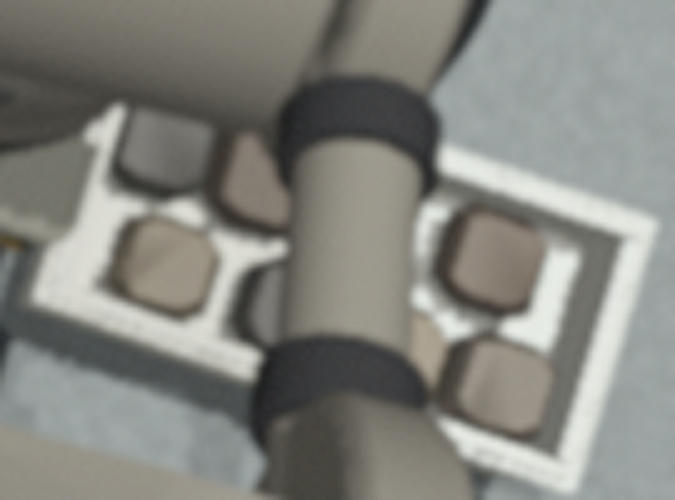

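```bash
python3 - <<'E'
from h import *
C=np.array([501.4,-206.8,0]);a=np.radians(-109.4);L=np.array([np.cos(a),np.sin(a),0]);W=np.array([-L[1],L[0],0])
for n,p in dict(A1=(243,248),A2=(275,303),A3=(307,365),A4=(347,443),B1=(178,290),B2=(212,358),B3=(235,425),B4=(268,492)).items():
    X=plane('side',[np.array(p)/3.5+[270,230]-.3],57)[0]; print(n,((X-C)@L).round(1),((X-C)@W).round(1))
E
```

```text
A1 -62.8 16.9
A2 -28.6 18.4
A3 6.7 18.4
A4 47.5 18.4
B1 -48.2 -18.6
B2 -8.7 -17.5
B3 26.0 -20.5
B4 59.2 -19.6
```

All eight lumps now look level, with even spacing of about 35 mm. Next is the lean at the bin centre.

Call:
play_rows --commands '[{"offset": [-0.038,0.0005,0],"twist": 0.4},{"offset": [-0.038,0.0005,0],"twist": 0},{"offset": [-0.038,0.0005,0],"twist": 0},{"offset": [-0.0375,0.0005,0],"twist": 0},{"offset": [0,0,0],"twist": 0}]'

```text
time: 19.7
tool_pos: [497.1, -216.3, 313.7]
tcp_rot: [3.141, 0.002, 1.22]
contact_force: [-0.4, 0.2, -2.3]
grip_width: 25.5
```

Call:
play_rows --commands '[{"offset": [0,0,0.01],"twist": 0},{"offset": [0,0,0.01],"twist": 0},{"offset": [0,0,0],"twist": 0}]'

```text
time: 20.0
tool_pos: [498.6, -210.2, 291.2]
tcp_rot: [-3.138, -0.001, 1.227]
contact_force: [-0.6, 1.1, -2.4]
grip_width: 25.5
```

```bash
python3 go.py 501.4 -206.8 275 70.6
```

```text
t 20.0 pos [ 498.6 -210.2  291.2] rpy [-1.7977e+02 -5.0000e-02  7.0320e+01] F [-0.64  1.1  -2.38] M [-0.01  0.08 -0.02] w 25.5
offset m [0.0041 0.0015 0.0162] twist -0.28
```

Call:
play_rows --commands '[{"offset": [0,0,0],"twist": 0},{"offset": [0,0,0],"twist": 0}]'

```text
time: 20.2
tool_pos: [499.4, -210.5, 293.3]
tcp_rot: [3.141, -0.0, 1.228]
contact_force: [-0.4, -0.2, -2.4]
grip_width: 25.6
```

```bash
python3 go.py 501.4 -206.8 275 70.6
```

```text
t 20.2 pos [ 499.4 -210.5  293.3] rpy [179.99  -0.    70.35] F [-0.37 -0.18 -2.44] M [-0.11  0.08  0.03] w 25.6
offset m [0.0042 0.0006 0.0183] twist -0.25
```

Call:
play_rows --commands '[{"offset": [0.004,0.0006,0.005],"twist": -0.3},{"offset": [0,0,0.005],"twist": 0},{"offset": [0,0,0.004],"twist": 0},{"offset": [0,0,0.003],"twist": 0},{"offset": [0,0,0.001],"twist": 0}]'

```text
time: 20.7
tool_pos: [500.9, -207.5, 274.7]
tcp_rot: [-3.141, -0.0, 1.232]
contact_force: [-0.0, 0.9, -2.4]
grip_width: 25.7
```

Call:
play_rows --commands '[{"offset": [0,0,0.0006],"twist": 0},{"offset": [0,0,0.0006],"twist": 0},{"offset": [0,0,0.0006],"twist": 0}]'

```text
time: 21.0
tool_pos: [501.0, -207.6, 273.5]
tcp_rot: [3.141, -0.0, 1.232]
contact_force: [0.0, 0.1, -2.8]
grip_width: 25.6
```

Call:
play_rows --commands '[{"offset": [0,0,0.0006],"twist": 0},{"offset": [0,0,0.0006],"twist": 0},{"offset": [0,0,0.0006],"twist": 0}]'

```text
time: 21.3
tool_pos: [501.0, -207.6, 272.0]
tcp_rot: [3.141, 0.0, 1.232]
contact_force: [-2.1, 0.8, 2.9]
grip_width: 26.0
```

Call:
play_rows --commands '[{"offset": [0,0,0.0006],"twist": 0},{"offset": [0,0,0.0006],"twist": 0},{"offset": [0,0,0.0006],"twist": 0}]'

```text
time: 21.6
tool_pos: [501.0, -207.6, 270.0]
tcp_rot: [3.141, 0.0, 1.232]
contact_force: [-1.3, 0.3, 3.3]
grip_width: 25.8
```

Call:
play_rows --commands '[{"offset": [0,0,0.0006],"twist": 0},{"offset": [0,0,0.0006],"twist": 0},{"offset": [0,0,0.0006],"twist": 0}]'

```text
time: 21.9
tool_pos: [501.0, -207.6, 268.1]
tcp_rot: [3.141, -0.0, 1.232]
contact_force: [-0.3, 0.6, 3.1]
grip_width: 26.0
```

Call:
play_rows --commands '[{"offset": [0,0,0.0006],"twist": 0},{"offset": [0,0,0.0006],"twist": 0},{"offset": [0,0,0.0006],"twist": 0}]'

```text
time: 22.2
tool_pos: [501.0, -207.6, 266.3]
tcp_rot: [3.141, -0.0, 1.232]
contact_force: [-1.3, -0.4, 4.7]
grip_width: 25.9
```

Call:
play_rows --commands '[{"offset": [0,0,0.0006],"twist": 0},{"offset": [0,0,0.0006],"twist": 0}]'

```text
time: 22.4
tool_pos: [501.0, -207.6, 265.0]
tcp_rot: [3.141, 0.0, 1.232]
contact_force: [-0.8, 0.5, 5.3]
grip_width: 25.7
```

Call:
play_rows --commands '[{"offset": [0,0,0.0005],"twist": 0},{"offset": [0,0,0.0003],"twist": 0}]'

```text
time: 22.6
tool_pos: [501.0, -207.6, 264.4]
tcp_rot: [3.141, 0.0, 1.232]
contact_force: [-1.5, 0.3, 7.6]
grip_width: 26.2
```

Call:
play_rows --commands '[{"offset": [0,0,0.0003],"twist": 0},{"offset": [0,0,0.0003],"twist": 0}]'

```text
time: 22.8
tool_pos: [501.0, -207.6, 264.1]
tcp_rot: [3.141, 0.0, 1.232]
contact_force: [-2.1, 0.3, 10.7]
grip_width: 26.1
```

Call:
play_rows --commands '[{"offset": [0,0,0.0002],"twist": 0},{"offset": [0,0,0],"twist": 0}]'

```text
time: 23.0
tool_pos: [501.0, -207.5, 264.0]
tcp_rot: [3.141, 0.0, 1.232]
contact_force: [-2.0, 1.2, 9.0]
grip_width: 26.1
```

Call:
play_rows --commands '[{"offset": [0,0,0],"twist": 0}]'

```text
time: 23.1
tool_pos: [501.0, -207.5, 264.0]
tcp_rot: [3.141, 0.0, 1.232]
contact_force: [-2.3, 0.9, 8.9]
grip_width: 25.7
```

Call:
play_rows --commands '[{"offset": [0,0,0],"twist": 0}]'

```text
time: 23.2
tool_pos: [501.0, -207.5, 264.0]
tcp_rot: [3.141, 0.0, 1.232]
contact_force: [-3.0, 1.7, 9.7]
grip_width: 25.6
```

Call:
play_rows --commands '[{"offset": [0,0,0.0003],"twist": 0},{"offset": [0,0,0],"twist": 0}]'

```text
time: 23.4
tool_pos: [501.0, -207.5, 263.8]
tcp_rot: [3.141, 0.0, 1.232]
contact_force: [-2.0, 0.7, 10.4]
grip_width: 25.8
```

Call:
play_rows --commands '[{"offset": [0,0,0],"twist": 0}]'

```text
time: 23.5
tool_pos: [501.0, -207.5, 263.8]
tcp_rot: [3.141, 0.0, 1.232]
contact_force: [-2.7, 1.4, 11.1]
grip_width: 26.1
```

Call:
play_rows --commands '[{"offset": [0,0,0],"twist": 0}]'

```text
time: 23.6
tool_pos: [501.0, -207.5, 263.8]
tcp_rot: [3.141, 0.0, 1.232]
contact_force: [-3.0, -0.3, 10.2]
grip_width: 25.9
```

Reading 10.6 N, so about 13.1 N net of the tamper's weight. I'll add a little more.

Call:
play_rows --commands '[{"offset": [0,0,0.0004],"twist": 0},{"offset": [0,0,0],"twist": 0}]'

```text
time: 23.8
tool_pos: [501.0, -207.5, 263.6]
tcp_rot: [3.141, 0.0, 1.232]
contact_force: [-3.1, 1.7, 13.1]
grip_width: 25.7
```

Call:
play_rows --commands '[{"offset": [0,0,0],"twist": 0}]'

```text
time: 23.9
tool_pos: [501.0, -207.5, 263.6]
tcp_rot: [3.141, 0.0, 1.232]
contact_force: [-2.9, 1.1, 11.4]
grip_width: 25.9
```

Call:
play_rows --commands '[{"offset": [0,0,0],"twist": 0}]'

```text
time: 24.0
tool_pos: [501.0, -207.5, 263.6]
tcp_rot: [3.141, 0.0, 1.232]
contact_force: [-2.6, 1.6, 12.2]
grip_width: 25.8
```

Call:
play_rows --commands '[{"offset": [0,0,0],"twist": 0}]'

```text
time: 24.1
tool_pos: [501.0, -207.5, 263.6]
tcp_rot: [3.141, 0.0, 1.232]
contact_force: [-3.1, 0.2, 11.6]
grip_width: 25.7
```

Call:
play_rows --commands '[{"offset": [0,0,0],"twist": 0},{"offset": [0,0,0],"twist": 0},{"offset": [0,0,0],"twist": 0},{"offset": [0,0,0],"twist": 0},{"offset": [0,0,0],"twist": 0}]'

```text
time: 24.6
tool_pos: [501.0, -207.5, 263.6]
tcp_rot: [3.141, 0.0, 1.232]
contact_force: [-2.4, 1.5, 12.0]
grip_width: 25.7
```

Call:
play_rows --commands '[{"offset": [0,0,0],"twist": 0},{"offset": [0,0,0],"twist": 0},{"offset": [0,0,0],"twist": 0},{"offset": [0,0,0],"twist": 0},{"offset": [0,0,0],"twist": 0}]'

```text
time: 25.1
tool_pos: [501.0, -207.5, 263.6]
tcp_rot: [3.141, 0.0, 1.232]
contact_force: [-2.4, 1.5, 12.2]
grip_width: 26.2
```

Call:
play_rows --commands '[{"offset": [0,0,0],"twist": 0},{"offset": [0,0,0],"twist": 0},{"offset": [0,0,0],"twist": 0},{"offset": [0,0,0],"twist": 0},{"offset": [0,0,0],"twist": 0}]'

```text
time: 25.6
tool_pos: [501.0, -207.5, 263.6]
tcp_rot: [3.141, 0.0, 1.232]
contact_force: [-3.6, 1.0, 11.4]
grip_width: 25.9
```

Call:
play_rows --commands '[{"offset": [0,0,-0.001],"twist": 0},{"offset": [0,0,-0.003],"twist": 0},{"offset": [0,0,-0.006],"twist": 0},{"offset": [0,0,-0.02],"twist": 0},{"offset": [0,0,-0.03],"twist": 0}]'

```text
time: 26.1
tool_pos: [500.4, -207.1, 321.2]
tcp_rot: [-3.136, -0.001, 1.232]
contact_force: [0.5, -1.1, -1.9]
grip_width: 25.6
```

```bash
python3 go.py 502.5 105.5 322 70.6
```

```text
t 26.1 pos [ 500.4 -207.1  321.2] rpy [-1.7967e+02 -8.0000e-02  7.0570e+01] F [ 0.45 -1.09 -1.94] M [-0.1   0.01 -0.  ] w 25.6
offset m [ 0.2955 -0.102  -0.0008] twist -0.03
```

Call:
play_rows --commands '[{"offset": [0.033,-0.011,0],"twist": 0},{"offset": [0.033,-0.011,0],"twist": 0},{"offset": [0.033,-0.011,0],"twist": 0},{"offset": [0.033,-0.011,0],"twist": 0},{"offset": [0.033,-0.011,0],"twist": 0}]'

```text
time: 26.6
tool_pos: [503.6, -32.2, 322.2]
tcp_rot: [-3.14, -0.0, 1.232]
contact_force: [1.1, 0.2, -2.9]
grip_width: 25.6
```

Call:
play_rows --commands '[{"offset": [0.033,-0.012,0],"twist": 0},{"offset": [0.033,-0.012,0],"twist": 0},{"offset": [0.033,-0.012,0],"twist": 0},{"offset": [0.031,-0.011,0],"twist": 0},{"offset": [0,0,0],"twist": -8}]'

```text
time: 27.1
tool_pos: [502.2, 108.0, 322.2]
tcp_rot: [-3.14, -0.001, 1.376]
contact_force: [-0.3, -0.3, -2.0]
grip_width: 26.0
```

Call:
play_rows --commands '[{"offset": [0,0,0],"twist": -8},{"offset": [0,0,0],"twist": -8},{"offset": [0,0,0],"twist": -8},{"offset": [0,0,0],"twist": -8},{"offset": [0,0,0],"twist": 0}]'

```text
time: 27.6
tool_pos: [502.6, 104.7, 322.2]
tcp_rot: [-3.14, -0.001, 1.931]
contact_force: [0.4, 0.0, -2.5]
grip_width: 25.7
```

```bash
python3 go.py 502.5 105.5 222 110.4; python3 - <<'E'
from h import *
crop(viewer.capture('side')[:,:,::-1],280,275,130,150,4,'pics/side9c.png')
crop(viewer.capture('top')[:,:,::-1],375,230,135,100,5,'pics/top9c.png')
E
```

```text
t 27.6 pos [502.6 104.7 322.2] rpy [-1.7991e+02 -4.0000e-02  1.1065e+02] F [ 0.44  0.05 -2.49] M [-0.03  0.06  0.05] w 25.7
offset m [0.0008 0.0002 0.1002] twist 0.25
```

View pics/side9c.png

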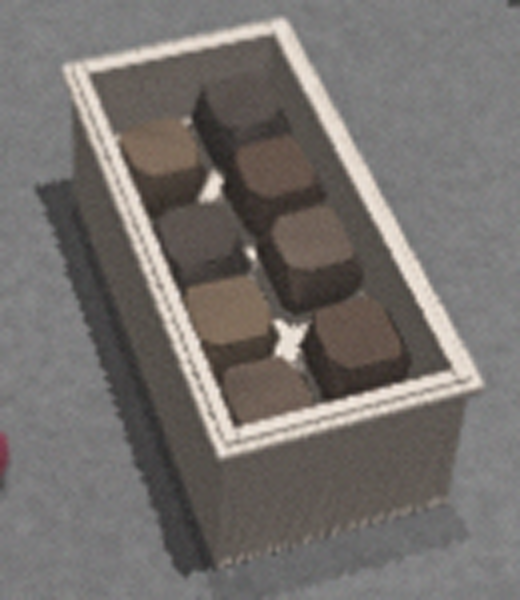

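View pics/top9c.png

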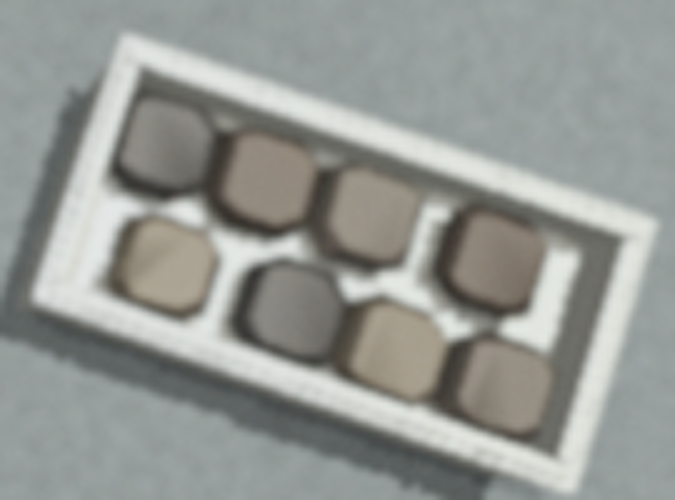

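```bash
python3 - <<'E'
from h import *
T=dict(A1=(167,140),A2=(268,178),A3=(370,213),A4=(495,258),B1=(165,258),B2=(292,308),B3=(395,345),B4=(503,383))
S=dict(A1=(243,100),A2=(275,165),A3=(313,238),A4=(358,330),B1=(160,147),B2=(202,230),B3=(228,308),B4=(265,385))
C=np.array([501.4,-206.8,0]);a=np.radians(-109.4);L=np.array([np.cos(a),np.sin(a),0]);W=np.array([-L[1],L[0],0])
for k in T:
    c1,d1=ray('top',[np.array(T[k])/5+[375,230]-.4]);c2,d2=ray('side',[np.array(S[k])/4+[280,275]-.4])
    A=np.c_[d1[0],-d2[0]];s=np.linalg.lstsq(A,c2-c1,rcond=None)[0];P=(c1+d1[0]*s[0]+c2+d2[0]*s[1])/2
    print(k,P.round(1),'along',((P-C)@L).round(1))
E
```

```text
A1 [ 542.  -152.9   56.8] along -64.3
A2 [ 529.5 -185.6   57.1] along -29.3
A3 [ 518.2 -219.    55.5] along 5.9
A4 [ 503.2 -258.7   56.1] along 48.3
B1 [ 503.  -151.1   54.4] along -53.1
B2 [ 487.7 -192.3   56.2] along -9.2
B3 [ 474.5 -224.5   55.5] along 25.7
B4 [ 462.2 -257.7   58.7] along 61.1
```

Triangulated tops are all at about 57 mm, so every lump is level. Now I'll set the tamper down.

Call:
play_rows --commands '[{"offset": [0.0008,0,0.03],"twist": 0.2},{"offset": [0,0,0.03],"twist": 0},{"offset": [0,0,0.025],"twist": 0},{"offset": [0,0,0.01],"twist": 0},{"offset": [0,0,0.003],"twist": 0}]'

```text
time: 28.2
tool_pos: [502.4, 105.4, 223.8]
tcp_rot: [-3.14, -0.001, 1.925]
contact_force: [0.3, 0.3, -1.9]
grip_width: 26.1
```

Call:
play_rows --commands '[{"offset": [0,0,0],"twist": 0},{"offset": [0,0,0.001],"twist": 0},{"offset": [0,0,0.0005],"twist": 0},{"offset": [0,0,0.0005],"twist": 0}]'

```text
time: 28.6
tool_pos: [502.8, 105.4, 223.5]
tcp_rot: [3.14, 0.0, 1.926]
contact_force: [0.2, -0.0, -1.8]
grip_width: 25.7
```

Call:
play_rows --commands '[{"offset": [0,0,0.0005],"twist": 0},{"offset": [0,0,0.0005],"twist": 0}]'

```text
time: 28.8
tool_pos: [502.6, 105.4, 221.9]
tcp_rot: [3.141, 0.0, 1.926]
contact_force: [0.3, -0.1, -2.7]
grip_width: 25.8
```

Call:
play_rows --commands '[{"offset": [0,0,0.0006],"twist": 0},{"offset": [0,0,0.0006],"twist": 0}]'

```text
time: 29.0
tool_pos: [502.6, 105.4, 220.5]
tcp_rot: [3.142, -0.0, 1.926]
contact_force: [-0.8, -0.6, -2.8]
grip_width: 26.0
```

Call:
play_rows --commands '[{"offset": [0,0,0.0005],"twist": 0},{"offset": [0,0,0.0003],"twist": 0}]'

```text
time: 29.2
tool_pos: [502.6, 105.4, 220.0]
tcp_rot: [3.142, -0.0, 1.926]
contact_force: [-2.9, -0.5, 4.6]
grip_width: 26.0
```

Call:
play_rows --commands '[{"offset": [0,0,0.0003],"twist": 0},{"offset": [0,0,0],"twist": 0}]'

```text
time: 29.4
tool_pos: [502.5, 105.4, 220.0]
tcp_rot: [3.141, 0.0, 1.927]
contact_force: [-2.7, 0.2, 5.5]
grip_width: 25.9
```

Call:
play_rows --commands '[{"offset": [0,0,-0.0004],"twist": 0},{"offset": [0,0,0],"twist": 0}]'

```text
time: 29.6
tool_pos: [502.6, 105.4, 220.0]
tcp_rot: [3.141, -0.0, 1.926]
contact_force: [-2.8, -0.2, 2.8]
grip_width: 25.5
```

Call:
play_rows --commands '[{"offset": [0,0,0],"twist": 0},{"offset": [0,0,0],"twist": 0},{"offset": [0,0,0],"twist": 0},{"offset": [0,0,0],"twist": 0},{"offset": [0,0,0],"twist": 0}]' --jaw 0

```text
time: 30.1
tool_pos: [502.6, 105.4, 219.8]
tcp_rot: [3.141, -0.0, 1.926]
contact_force: [0.1, -0.1, -0.4]
grip_width: 61.1
```

Call:
play_rows --commands '[{"offset": [0,0,0],"twist": 0},{"offset": [0,0,0],"twist": 0},{"offset": [0,0,0],"twist": 0},{"offset": [0,0,0],"twist": 0},{"offset": [0,0,0],"twist": 0}]'

```text
time: 30.6
tool_pos: [502.6, 105.4, 219.8]
tcp_rot: [3.142, -0.0, 1.926]
contact_force: [-0.5, 0.1, -0.2]
grip_width: 91.5
```

Call:
play_rows --commands '[{"offset": [0,0,-0.015],"twist": 0},{"offset": [0,0,-0.03],"twist": 0},{"offset": [0,0,-0.04],"twist": 0},{"offset": [0,0,-0.04],"twist": 0},{"offset": [0,0,0],"twist": 0}]'

```text
time: 31.1
tool_pos: [503.7, 105.5, 350.1]
tcp_rot: [3.131, 0.003, 1.927]
contact_force: [0.4, -0.5, -0.7]
grip_width: 91.8
```

Call:
play_rows --commands '[{"offset": [0.04,0,0],"twist": 0},{"offset": [0.04,0,0],"twist": 0},{"offset": [0.04,0,0],"twist": 0},{"offset": [0,0,0],"twist": 0},{"offset": [0,0,0],"twist": 0}]'

```text
time: 31.6
tool_pos: [460.4, 218.3, 344.2]
tcp_rot: [-3.141, 0.0, 1.929]
contact_force: [-0.6, -0.5, 0.6]
grip_width: 91.6
```

```bash
python3 go.py; python3 - <<'E'
from h import *
cv2.imwrite('pics/sideA.png',viewer.capture('side')[:,:,::-1])
cv2.imwrite('pics/topA.png',viewer.capture('top')[:,:,::-1])
E
```

```text
t 31.6 pos [460.4 218.3 344.2] rpy [-1.7995e+02  2.0000e-02  1.1051e+02] F [-0.59 -0.55  0.56] M [-0.09 -0.04 -0.01] w 91.6
```

View pics/sideA.png

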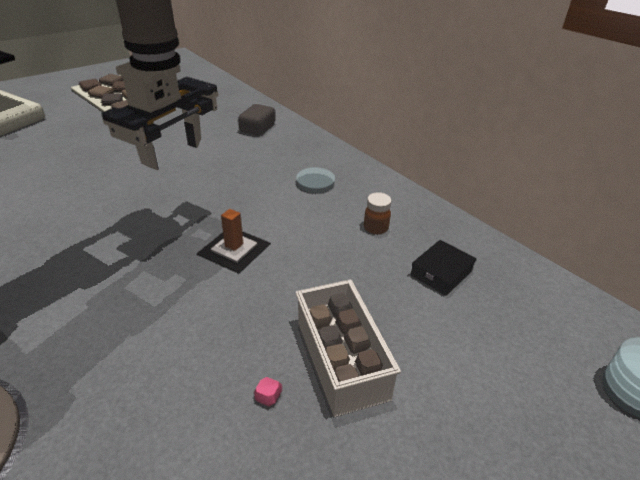

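View pics/topA.png

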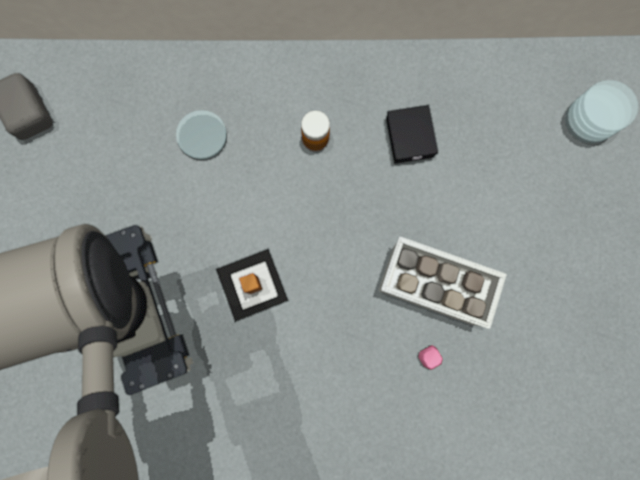

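The tamper stands on the mat, at (233,230) in the side view and (252,284) in the top view. The lumps are level in the bin, the box, dish and jar haven't moved, and the gripper is clear.

```bash
python3 -c "
from plant import ticket; print(ticket.close_job())"
```

```text
the job is handed in; nothing more can be done
None
```

The job is done and handed in after 31.7 s. I pressed each perched lump down with the tamper, leaned at the centre of the bin, then stood the tamper back on its mat and moved the gripper clear.

- **Pressing:** The floor came up firm about 8 mm down in all three presses. The highest net force I read was about 15.6 N (wrist reading plus roughly 2.5 N for the tamper's weight). Readings were only taken at the end of each short call, so a brief peak between them could have been missed.
- **Lean:** I held about 14.5 N net for about 1.8 s, with readings between about 14 and 15.6 N.
- **Lumps:** Triangulated tops after the lean came out at 54 to 59 mm, against 57 mm for lying flat. That spread is my picking error, so the closer evidence is that the plate met the lumps at about 56.5 mm when I leaned at the centre.
- **Final pictures:** The tamper is upright on its mat, and the slide box, dish and jar are at the same pixel positions as at the start.

One thing disagreed with the description: the first perched lump seemed to go down under less than its stated 5 to 20 N. Only 1 to 2 N showed until the plate was level with its neighbours, but the later contact height and pictures show it down.

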